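Load the scroll mounter's job tray, tall part last

ROBOT

A 6-joint arm with a two-finger parallel gripper is mounted at the origin on the work surface. World frame = base frame: x ahead of the robot, y to its left, z up, the work surface at z = 0. Lengths are in m, angles in rad, forces in N, time in s.
With the tool pointing down it reaches from about 0.425 to 1.125 m from the base axis. Payload 14.9 kg.
Tool frame: the origin (TCP) lies midway between the tips of the shut fingers; the grasp point (between the pads) lies 19 mm behind it; z points along the fingers, y is the direction in which the jaws open and shut (so a half turn about z gives the same grasp; the last joint's range is limited). The gripper opens to 91 mm and grips with 3 to 60 N. Pads are 32 mm wide; open, the fingers measure 118 mm over their backs; the gripper's body (76 mm by 178 mm) begins 60 mm behind the grasp point.
Start: joints at [1.119, 0.379, 1.734, -0, 1.028, -0.033], TCP at [0.285, 0.64, 0.214] pointing down, gripper open.
Joint ranges: [-2.77, 2.77], [-0.74, 2.19], [0, 2.66], [-1.06, 4.2], [0.31, 2.87], [-3.08, 3.08]. Speed limits (rad/s): [1.89, 1.89, 2.39, 3.14, 3.14, 3.14].

INTERFACE

Orientations are given as [roll, pitch, yaw] about the fixed x, y, z axes, in that order (R = Rz(yaw) Ry(pitch) Rx(roll)).
In Python, from plant import readout, camera, calibration, env gives the robot as it stands.
- The arm moves only by the tool jog_arm, never from a script. Its argument "steps" is a list of rows, each a list of 2 entries, a list of its own where there are three numbers: the shift along the tool's x, y, z in mm, then the turn about the tool's z in rad. A call has exactly 10 rows; each row shifts and turns the commanded pose from where the row before left it, along the tool's axes as they then stand; what a row does not reach is not made up. A row lasts 1/10 s, in which the tool goes at most 50 mm and 8.59 degrees, less where a joint would pass 70% of its speed; a pose out of reach is approached as far as the arm can. A call is refused whole if a number of a shift passes 50 or a number of a turn 0.15, either way. A call with a gripper value outside its range is refused whole. "gripper" is the closure in counts, from 0 (fully open) to 255 (shut), set as the call begins (left out, the last holds). The fingers move at their own pace and stop on an object; "force" is the grip in N (left out, the last holds). Time passes only in rows, so rows that do not move let the fingers close, or fill a call up. It gives the time, the measured TCP pose, the force and the opening at its end, in the units of the state.
- readout.observe(): the state, without advancing time (a new reading comes with each control period).
- camera(name): name is "scene" or "top"; returns the picture (384x512x3 uint8, blue, green, red); there is no depth.
- calibration(name): a dict with "fx", "fy", "cx", "cy" (pixels), "rvec" (rotation vector, rad) and "tvec" (3), from world to camera coordinates, as OpenCV has them. Camera axes: x right, y down, z forward; pixel columns grow to the right and rows downward; lengths in m; the calibration is good to about 2 mm. A picture is of the moment at which its call begins. calibration takes no time and is no camera call.
- env.sign_off(): hands the job in, once; it reports no verdict.
The state is a dict: "t": time; "q": joint angles; "joint_vel": joint speeds; "tau": joint torques, N m; "tool_pos": TCP position; "ee_rot": TCP orientation; "ft_force": force on the tool from outside, world axes, zero at the start; "moment": the same for the moment, N m; "opening": opening from 0.0 (shut) to 1.0 (fully open).
Only numpy, scipy, OpenCV 4.12 (cv2) and the standard library are available. Lean on these libraries where they do the work, as an engineer would, in place of code of your own. Each camera call takes 0.05 s, during which the arm holds its last target. There are 200 camera calls.

TASK

Load the wooden job tray for the next scroll, low parts first so that the tall one never stands in the way: lay the longer of the two steel bar weights flat in the long bay, then stand the larger dark wooden end knob in the square bay on its wide foot, as it stands now, and last stand the taller of the two pale upright roller cores in the round collar. Set each part down on the tray floor without dropping it, and leave all three there, the roller core and knob upright.

Things in the scene. Friction and masses are not known exactly. Their poses are not given: they have to be found in the camera images.
- tray: Open light-wood tray, fixed, 162 (x) x 146 (y) mm; floor top 4 mm, walls, dividers and collar 15 mm above the table. Origin: centre of its underside, z up, yaw within 30 degrees. Bay centres in its frame: long bay (150 x 56 mm inside, along x) at (0, 39) mm; square bay (72 x 72 inside) at (-39, -31); round collar (64 mm inside diameter, 4 thick) at (39, -31).
- bar: Longer steel bar weight, 100 (x) x 24 (y) x 32 (z) mm, 0.44 to 0.69 kg, loose, yaw within 46 degrees. Origin: centre of its underside. Held across the 24 mm with the fingertips 15 mm or more above its underside, the fingers clear the tray walls when it is set down. The like bar 60 mm long is not wanted.
- knob: Larger scroll end knob of dark wood, loose, standing on its foot: foot 48 mm diameter, 12 mm high, tapering over 6 mm to a straight neck of 32 mm diameter, from 18 mm up to the top at 52 mm; 40 to 85 g. Origin: centre of the foot's underside, z up. The like knob 34 mm tall is not wanted.
- roller: Taller roller core: solid pale wooden cylinder, loose, standing on end, 40 mm diameter, 150 mm tall, 80 to 170 g. Origin: centre of its underside, z up along its axis. The like core 95 mm tall is not wanted.
There are look-alikes about, which are no part of the job. Leave any blue or orange look-alike of the roller alone. What is shaped like the knob but blue is not meant.

How it is judged:
By the outcome, as a careful person would: the job done as asked, in the order asked, and still so for the second after the job is handed in, with the robot touching nothing.
It also fails if it takes over 72 s, if anything falls off the work surface, if the arm or the gripper's body presses on something with over 40 N, if the wrist force passes 120 N, or if a joint passes its speed limit or range.

## Working session

There is one attempt and no reset: what is moved stays moved. The work goes in short steps, Python scripts to look and compute and a tool call to move; the robot and the scene stay as the last step left them, time stands still between calls to the robot, and variables do not carry over. Pictures are saved under pics/ and viewed, about 8 in all and at most 12, crops included, and the job is handed in when it is done.

Besides the shell and the picture viewer there is one more tool, called after "Request:" as name(argument=value, ...) on one line, values as JSON. jog_arm: Moves the arm, as the interface text tells. Its arguments: {"type":"object","properties":{"steps":{"type":"array"},"gripper":{"type":"number"},"force":{"type":"number"}},"required":["steps"]}

```bash
mkdir -p pics
cat > h.py <<'E'
import numpy as np, cv2
from plant import readout, camera, calibration, env
def PK(n):
    c=calibration(n);K=np.array([[c['fx'],0,c['cx']],[0,c['fy'],c['cy']],[0,0,1.]])
    return K,np.array(c['rvec'],float).reshape(3),np.array(c['tvec'],float).reshape(3)
def proj(n,p):
    K,r,t=PK(n);return cv2.projectPoints(np.array(p,float).reshape(-1,3),r,t,K,None)[0].reshape(-1,2)
def onz(n,uv,z):
    K,r,t=PK(n);R=cv2.Rodrigues(r)[0];c=-R.T@t
    uv=np.atleast_2d(uv).astype(float);d=(R.T@np.linalg.inv(K)@np.c_[uv,np.ones(len(uv))].T).T
    return c+d*((z-c[2])/d[:,2])[:,None]
def tri(a,b):
    Ps=[]
    for n in('scene','top'):
        K,r,t=PK(n);Ps.append(K@np.c_[cv2.Rodrigues(r)[0],t])
    X=cv2.triangulatePoints(Ps[0],Ps[1],np.array(a,float).reshape(2,1),np.array(b,float).reshape(2,1))
    X=(X[:3]/X[3]).ravel();return X
E
python3 - <<'E'
from h import *
for n in('scene','top'):
    im=camera(n);cv2.imwrite(f'pics/{n}0.png',im);cv2.imwrite(f'pics/{n}0b.png',cv2.resize(im,(800,600),interpolation=cv2.INTER_CUBIC))
    K,r,t=PK(n);R=cv2.Rodrigues(r)[0];print(n,K[0,0],-R.T@t,R[2])
s=readout.observe();print(s)
E
```

```text
scene 388.17109718830096 [1.15686824 0.36879664 0.60153749] [-0.71521946 -0.38342161 -0.58433637]
top 385.79920244563505 [0.40438112 0.00135679 1.22606568] [ 0.05329683  0.00875644 -0.99854032]
{'t': 0.1, 'q': array([ 1.11866456e+00,  3.79372400e-01,  1.73472541e+00, -1.66107890e-05,
        1.02851475e+00, -3.32523175e-02]), 'joint_vel': array([-0.00076221, -0.00111461, -0.00176431,  0.00058825, -0.00016046,
       -0.00014238]), 'tau': array([ 9.91873276e-04, -7.65031171e+01, -4.35295987e+01,  6.51539932e-02,
        3.97887547e-02,  2.15153523e-05]), 'tool_pos': array([0.28453494, 0.63916363, 0.21334097]), 'ee_rot': array([-3.14057283e+00, -1.96970625e-05,  2.72272177e+00]), 'ft_force': array([ 0.13104022, -0.65836913, -0.08014107]), 'moment': array([-0.00890009, -0.04577347, -0.00105385]), 'opening': 1.004133435072911}
```

View pics/scene0b.png

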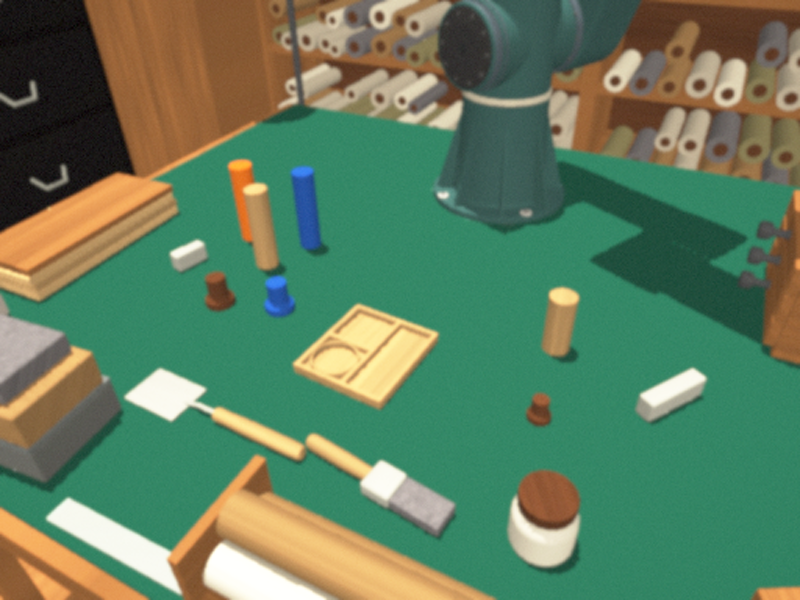

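View pics/top0b.png

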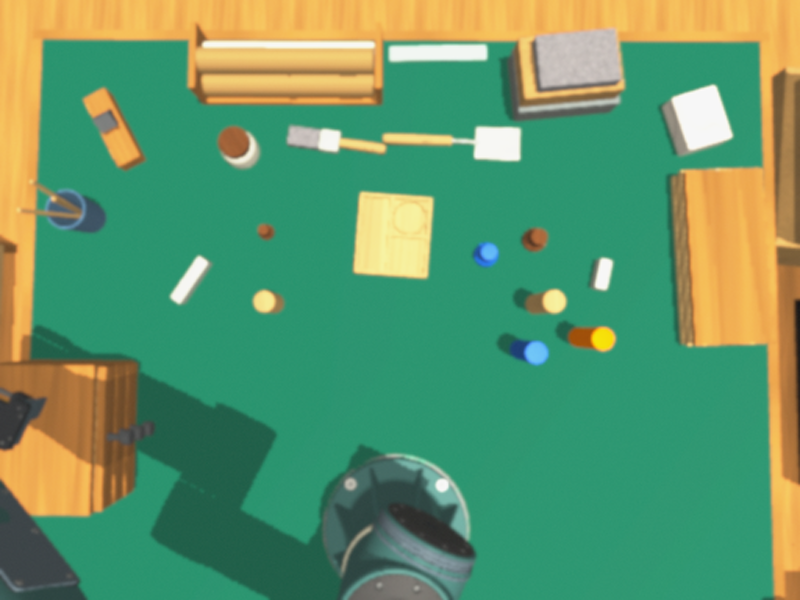

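Both pictures show the same things; pixels below are in the 800x600 pictures, given as scene / top.
- **Bars:** long (672,395)/(190,280) is wanted. Short (188,255)/(602,273) is not.
- **Knobs:** large dark (218,290)/(535,239) is wanted. Small (540,408)/(265,231) and blue (279,296)/(487,254) are not.
- **Rollers:** tall pale (261,227)/(545,301) is wanted. Short (560,322)/(265,301), orange (242,200)/(600,340) and blue (306,208)/(535,352) are not.
- **Tray:** (367,354)/(394,235).

Next I fit silhouettes in both views, with height left free, for the wanted parts and their look-alikes.

```bash
cat > fit.py <<'E'
from h import *
from scipy.optimize import minimize
S=6
a=np.linspace(0,2*np.pi,40,endpoint=False)
ring=lambda r,z:np.c_[r*np.cos(a),r*np.sin(a),0*a+z]
def box(l,w,z0,z1):return np.array([[x*l/2,y*w/2,z] for x in(-1,1) for y in(-1,1) for z in(z0,z1)])
MODEL=dict(bar=lambda h,l=.1:[box(l,.024,0,h)],bar60=lambda h:[box(.06,.024,0,h)],
 knob=lambda h:[np.r_[ring(.024,0),ring(.024,.012)],np.r_[ring(.024,.012),ring(.016,.018)],np.r_[ring(.016,.018),ring(.016,h)]],
 roller=lambda h:[np.r_[ring(.02,0),ring(.02,h)]],tray=lambda h:[box(.162,.146,0,h)])
def mask(im):
    b,g,r=[im[...,i].astype(float) for i in range(3)]
    return ((r>.8*g)).astype(np.uint8)
def place(parts,x,y,yaw):
    c,s=np.cos(yaw),np.sin(yaw);R=np.array([[c,-s,0],[s,c,0],[0,0,1]])
    return [p@R.T+[x,y,0] for p in parts]
def render(n,parts,roi):
    x0,y0,x1,y1=roi;im=np.zeros(((y1-y0)*S,(x1-x0)*S),np.uint8)
    for p in parts:
        uv=((proj(n,p)-[x0,y0]+.5)*S-.5)
        cv2.fillConvexPoly(im,cv2.convexHull(np.round(uv*16).astype(np.int32)),255,shift=4)
    return cv2.GaussianBlur(cv2.resize(im,(x1-x0,y1-y0),interpolation=cv2.INTER_AREA)/255.,(0,0),.6)
def comp(m,uv):
    _,L=cv2.connectedComponents(m);u,v=np.round(uv).astype(int);
    w=L[v-2:v+3,u-2:u+3];w=w[w>0];k=np.bincount(w).argmax();return (L==k).astype(np.uint8)
def fit(model,ims,seeds,p0,free=(0,1,2,3),views=('scene','top')):
    T={}
    for n in views:
        m=comp(mask(ims[n]),seeds[n]);x,y,w,h=cv2.boundingRect(m)
        roi=(x-6,y-6,x+w+6,y+h+6);T[n]=(roi,cv2.GaussianBlur(m[roi[1]:roi[3],roi[0]:roi[2]].astype(float),(0,0),.6),(x,y,w,h))
    p0=np.array(p0,float);free=list(free)
    def cost(q,split=False):
        p=p0.copy();p[free]=q;P=place(MODEL[model](p[3]),*p[:3])
        c=[((render(n,P,T[n][0])-T[n][1])**2).sum()/T[n][1].sum() for n in views]
        return c if split else sum(c)
    st=np.array([.012,.012,.2,.015])[free]
    q=p0[free]
    for k in(1,.3):
        sim=np.vstack([q]+[q+k*st*e for e in np.eye(len(free))])
        o=minimize(cost,q,method='Nelder-Mead',options=dict(initial_simplex=sim,xatol=1e-5,fatol=1e-6,maxiter=400));q=o.x
    p=p0.copy();p[free]=q
    return p,cost(q,True),{n:T[n][2] for n in views}
E
cat > m.py <<'E'
from fit import *
ims={n:cv2.imread(f'pics/{n}0.png') for n in('scene','top')}
k=.64
items=[('bar','bar',(672,395),(190,280),.032),('bar60','bar60',(188,255),(602,273),.032),('knob','knob',(218,292),(535,239),.052),('knobS','knob',(540,408),(265,231),.034),
('roller','roller',(261,227),(545,301),.15),('rollerS','roller',(560,322),(265,301),.095),('tray','tray',(367,354),(394,235),.015)]
vis=ims['top'].copy();vs=ims['scene'].copy()
for name,mod,s,t,h in items:
    s=np.array(s)*k;t=np.array(t)*k
    x,y=onz('top',t,h/2)[0][:2];best=None
    for yaw in([0] if mod in('knob','roller') else ([-.6,0,.6] )):
        r=fit(mod,ims,{'scene':s,'top':t},(x,y,yaw,h),(0,1,3) if mod in('knob','roller') else (0,1,2,3))
        if best is None or sum(r[1])<sum(best[1]):best=r
    print(name,np.round(best[0],4),'cost',np.round(best[1],3),best[2],'r=%.3f'%np.hypot(*best[0][:2]))
    for n,v in(('scene',vs),('top',vis)):
        for q in place(MODEL[mod](best[0][3]),*best[0][:3]):
            cv2.polylines(v,[cv2.convexHull(np.round(proj(n,q)*16).astype(np.int32))],True,(255,0,255),1,shift=4)
A=cv2.resize(vs[90:280,80:470],(800,390),interpolation=cv2.INTER_CUBIC)
B=cv2.resize(vis[110:240,95:405],(800,335),interpolation=cv2.INTER_CUBIC)[:210+125]
out=np.vstack([A,B]);cv2.imwrite('pics/fit0.png',cv2.resize(out,(660,600)))
E
python3 m.py
```

```text
bar [ 0.4936  0.4173 -0.5803  0.0352] cost [0.038 0.032] {'scene': (407, 235, 45, 35), 'top': (109, 164, 26, 31)} r=0.646Traceback (most recent call last):
  File "m.py", line 11, in <module>
    r=fit(mod,ims,{'scene':s,'top':t},(x,y,yaw,h),(0,1,3) if mod in('knob','roller') else (0,1,2,3))
  File "fit.py", line 39, in fit
    o=minimize(cost,q,method='Nelder-Mead',options=dict(initial_simplex=sim,xatol=1e-5,fatol=1e-6,maxiter=400));q=o.x
    res = _minimize_neldermead(fun, x0, args, callback, bounds=bounds,
                               **options)
    fxe = func(xe)
    fx = function(np.copy(x), *(wrapper_args + args))
  File "fit.py", line 33, in cost
    c=[((render(n,P,T[n][0])-T[n][1])**2).sum()/T[n][1].sum() for n in views]
         ~~~~~~^^^^^^^^^^^^^
  File "fit.py", line 19, in render
    uv=((proj(n,p)-[x0,y0]+.5)*S-.5)
         ~~~~^^^^^
  File "h.py", line 7, in proj
    K,r,t=PK(n);return cv2.projectPoints(np.array(p,float).reshape(-1,3),r,t,K,None)[0].reshape(-1,2)
          ~~^^^
  File "h.py", line 4, in PK
    c=calibration(n);K=np.array([[c['fx'],0,c['cx']],[0,c['fy'],c['cy']],[0,0,1.]])
ValueError: time passes only in moves, steps and waits
```

```bash
sed -i 's/^def PK/from functools import lru_cache\n@lru_cache\ndef PK/' h.py; time python3 m.py
```

```text
bar [ 0.4936  0.4173 -0.5803  0.0352] cost [0.038 0.032] {'scene': (407, 235, 45, 35), 'top': (109, 164, 26, 31)} r=0.646
bar60 [ 0.5107 -0.408  -0.209   0.0337] cost [0.027 0.021] {'scene': (109, 153, 24, 21), 'top': (378, 165, 14, 21)} r=0.654
knob [ 0.5809 -0.2765  0.      0.053 ] cost [0.026 0.011] {'scene': (131, 174, 19, 25), 'top': (334, 146, 17, 15)} r=0.643
knobS [0.5879 0.2686 0.     0.0237] cost [0.561 0.895] {'scene': (337, 251, 16, 22), 'top': (165, 143, 11, 11)} r=0.646
roller [ 0.4516 -0.2782  0.      0.16  ] cost [0.322 0.021] {'scene': (145, 102, 34, 72), 'top': (336, 185, 27, 16)} r=0.530
rollerS [0.4493 0.2521 0.     0.099 ] cost [0.01  0.026] {'scene': (347, 183, 24, 46), 'top': (162, 185, 20, 16)} r=0.515
tray [ 0.5884  0.0107 -0.0712  0.0209] cost [0.002 0.025] {'scene': (187, 194, 94, 68), 'top': (226, 122, 52, 57)} r=0.588
real	0m4.490s
user	0m4.795s
sys	0m0.257s
```

View pics/fit0.png

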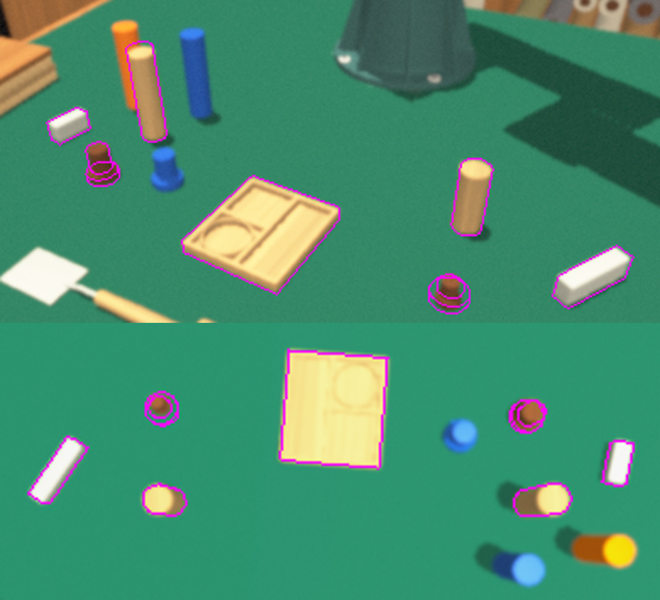

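The fit outlines sit on the wanted parts and the measured heights agree with the text to a few mm (tray 21 against 15). The small knob clearly doesn't fit the large model. In the scene view the roller mask merged with the orange one, so I refit with orange excluded and heights fixed.

```bash
cat > m2.py <<'E'
from fit import *
import fit as F
F.mask=lambda im:((im[...,2]>.8*im[...,1].astype(float))&((im[...,0]>.33*im[...,2].astype(float)))).astype(np.uint8)
ims={n:cv2.imread(f'pics/{n}0.png') for n in('scene','top')}
print('orange',ims['scene'][128,155],'pale',ims['scene'][145,167])
s={'scene':np.array((262,227))*.64,'top':np.array((545,301))*.64}
for fr in((0,1,3),(0,1)):print('roller',fit('roller',ims,s,(.45,-.278,0,.15),fr))
F.mask=mask
T=None
for nm,s,p0,fr in(('bar',((672,395),(190,280)),(.4936,.4173,-.58,.032),(0,1,2)),('knob',((218,292),(535,239)),(.58,-.276,0,.052),(0,1)),('tray',((367,354),(394,235)),(.588,.0107,-.07,.015),(0,1,2))):
    r=fit(nm,ims,dict(scene=np.array(s[0])*.64,top=np.array(s[1])*.64),p0,fr);print(nm,np.round(r[0],4),np.round(r[1],3))
c,sn=np.cos(r[0][2]),np.sin(r[0][2])
for n,x,y in(('long',0,.039),('square',-.039,-.031),('collar',.039,-.031)):print(n,np.round([r[0][0]+c*x-sn*y,r[0][1]+sn*x+c*y],4))
E
python3 m2.py
```

```text
orange [ 39 115 225] pale [ 93 144 184]
roller (array([ 0.45093612, -0.27778786,  0.        ,  0.15461673]), [np.float64(0.07713428385743994), np.float64(0.021074870535900177)], {'scene': (145, 102, 34, 72), 'top': (336, 185, 27, 16)})
roller (array([ 0.4507962 , -0.27834832,  0.        ,  0.15      ]), [np.float64(0.08562279685012482), np.float64(0.02854807749969818)], {'scene': (145, 102, 34, 72), 'top': (336, 185, 27, 16)})
bar [ 0.4928  0.4173 -0.5719  0.032 ] [0.037 0.053]
knob [ 0.581  -0.2767  0.      0.052 ] [0.028 0.011]
tray [ 0.5873  0.0097 -0.0687  0.015 ] [0.021 0.037]
long [0.59   0.0486]
square [ 0.5463 -0.0185]
collar [ 0.6241 -0.0239]
```

```bash
cat > go.py <<'E'
import sys,json
from h import *
# go.py x y z yaw n : rows (tool-frame mm, turn) spreading the motion over n rows, padded to 10
x,y,z,yw=map(float,sys.argv[1:5]);n=int(sys.argv[5])
s=readout.observe();p=np.array(s['tool_pos'])*1e3;c=s['ee_rot'][2]
print('t',round(s['t'],2),'pos',np.round(p,1),'rpy',np.round(s['ee_rot'],4),'q',np.round(s['q'],2),'F',np.round(s['ft_force'],1),'op',round(s['opening'],3))
d=(yw-c+np.pi/2)%np.pi-np.pi/2   # half-turn symmetry
rows=[]
for k in range(n):
    w=(np.array([x,y,z])*1e3-p)/(n-k);X=np.array([np.cos(c),np.sin(c),0]);Y=np.array([np.sin(c),-np.cos(c),0])
    r=np.round([w@X,w@Y,-w[2]],0 if k<n-1 else 1);p=p+r[0]*X+r[1]*Y+np.array([0,0,-r[2]]);t=round(-d/n,3);c-=t
    rows.append([r.tolist(),t])
print(json.dumps(rows+[[[0,0,0],0]]*(10-n)))
E
python3 go.py .4928 .4173 .10 -.572 9
```

```text
t 0.1 pos [284.5 639.2 213.3] rpy [-3.1406 -0.      2.7227] q [ 1.12  0.38  1.73 -0.    1.03 -0.03] F [ 0.1 -0.7 -0.1] op 1.004
[[[-31.0, -13.0, 13.0], 0.017], [[-31.0, -13.0, 13.0], 0.017], [[-32.0, -12.0, 12.0], 0.017], [[-32.0, -11.0, 13.0], 0.017], [[-32.0, -11.0, 12.0], 0.017], [[-32.0, -10.0, 13.0], 0.017], [[-32.0, -10.0, 12.0], 0.017], [[-33.0, -10.0, 13.0], 0.017], [[-32.6, -8.5, 12.3], 0.017], [[0, 0, 0], 0]]
```

```bash
python3 - <<'E'
from h import *
P=[[.285,.64,.213],[.285,.64,0],[.285,.64,.35]]
print(proj('top',P)/.64,proj('scene',P)/.64)
print(onz('top',np.array([[135,365],[135,510]])*.64,0.1),onz('top',np.array([[275,430]])*.64,0),onz('top',np.array([[150,430]])*.64,.12))
E
python3 go.py .4928 .4173 .213 -.572 9
```

```text
[[ 15.35269507 393.54949458]
 [ 81.65748299 381.70595182]
 [-44.34701008 404.21321938]] [[925.282045   229.25912465]
 [852.90994682 358.27874452]
 [986.11341351 120.81346341]]
[[0.32660047 0.48908628 0.1       ]
 [0.06089923 0.48082024 0.1       ]] [[0.19184898 0.24514841 0.        ]] [[0.21043372 0.44933969 0.12      ]]
t 0.1 pos [284.5 639.2 213.3] rpy [-3.1406 -0.      2.7227] q [ 1.12  0.38  1.73 -0.    1.03 -0.03] F [ 0.1 -0.7 -0.1] op 1.004
[[[-31.0, -13.0, 0.0], 0.017], [[-31.0, -13.0, 0.0], 0.017], [[-32.0, -12.0, 0.0], 0.017], [[-32.0, -11.0, 0.0], 0.017], [[-32.0, -11.0, 0.0], 0.017], [[-32.0, -10.0, 0.0], 0.017], [[-32.0, -10.0, 0.0], 0.017], [[-33.0, -10.0, 0.0], 0.017], [[-32.6, -8.5, 0.3], 0.017], [[0, 0, 0], 0]]
```

The gripper starts over the wooden cabinet, so I move level first.

Request:
jog_arm(steps=[[[-31,-13,0],0.017],[[-31,-13,0],0.017],[[-32,-12,0],0.017],[[-32,-11,0],0.017],[[-32,-11,0],0.017],[[-32,-10,0],0.017],[[-32,-10,0],0.017],[[-33,-10,0],0.017],[[-33,-8,0],0.017],[[0,0,0],0]], gripper=0, force=40)

```text
t: 1.1
tool_pos: [0.4956, 0.4155, 0.2137]
ee_rot: [-3.141, 0.0, 2.567]
ft_force: [0.6, 0.5, -0.6]
opening: 1.001
```

```bash
python3 go.py .4928 .4173 .017 -.572 9
```

```text
t 1.1 pos [495.6 415.5 213.7] rpy [-3.1411e+00  3.0000e-04  2.5665e+00] q [ 0.66  0.3   1.85 -0.    1.   -0.33] F [ 0.6  0.5 -0.6] op 1.001
[[[0.0, 0.0, 22.0], -0.0], [[0.0, 0.0, 22.0], -0.0], [[0.0, 0.0, 22.0], -0.0], [[1.0, 0.0, 22.0], -0.0], [[0.0, 0.0, 22.0], -0.0], [[1.0, 0.0, 22.0], -0.0], [[0.0, 0.0, 22.0], -0.0], [[1.0, 0.0, 21.0], -0.0], [[0.3, 0.0, 21.7], -0.0], [[0, 0, 0], 0]]
```

Request:
jog_arm(steps=[[[1,0,20],0],[[1,0,28],0],[[1,0,28],0],[[0,0,28],0],[[0,0,25],0],[[0,0,22],0],[[0,0,20],0],[[0,0,15],0],[[0,0,10],0],[[0,0,0],0]])

```text
t: 2.1
tool_pos: [0.4904, 0.4193, 0.0168]
ee_rot: [-3.14, -0.001, 2.57]
ft_force: [-0.4, 0.1, 0.6]
opening: 0.998
```

Request:
jog_arm(steps=[[[0,0,0],0],[[0,0,0],0],[[0,0,0],0],[[0,0,0],0],[[0,0,0],0],[[0,0,0],0],[[0,0,0],0],[[0,0,0],0],[[0,0,0],0],[[0,0,0],0]], gripper=255)

```text
t: 3.1
tool_pos: [0.4908, 0.4192, 0.0178]
ee_rot: [-3.141, -0.0, 2.57]
ft_force: [-1.2, -3.0, 3.0]
opening: 0.26
```

Opening is 0.26, about 24 mm, as it should be. Lift and carry.

Request:
jog_arm(steps=[[[0,0,-5],0],[[0,0,-8],0],[[0,0,-12],0],[[0,0,-15],0],[[0,0,-15],0],[[0,0,-12],0],[[0,0,-8],0],[[0,0,-5],0],[[0,0,0],0],[[0,0,0],0]])

```text
t: 4.1
tool_pos: [0.4908, 0.4193, 0.0975]
ee_rot: [-3.141, -0.0, 2.57]
ft_force: [-0.2, 0.6, -4.7]
opening: 0.262
```

```bash
python3 go.py .590 .0486 .098 -.0687 20
```

```text
t 4.1 pos [490.8 419.3  97.5] rpy [-3.1410e+00 -2.0000e-04  2.5698e+00] q [ 0.67  0.45  1.89 -0.    0.81 -0.33] F [-0.2  0.6 -4.7] op 0.262
[[[-14.0, -13.0, -0.0], -0.025], [[-14.0, -13.0, -0.0], -0.025], [[-14.0, -14.0, -0.0], -0.025], [[-13.0, -14.0, -0.0], -0.025], [[-13.0, -14.0, -0.0], -0.025], [[-12.0, -15.0, -0.0], -0.025], [[-12.0, -15.0, -0.0], -0.025], [[-12.0, -15.0, -0.0], -0.025], [[-11.0, -15.0, -0.0], -0.025], [[-11.0, -16.0, -0.0], -0.025], [[-11.0, -16.0, -0.0], -0.025], [[-10.0, -16.0, -0.0], -0.025], [[-10.0, -17.0, -0.0], -0.025], [[-9.0, -17.0, -0.0], -0.025], [[-9.0, -17.0, -0.0], -0.025], [[-9.0, -17.0, -0.0], -0.025], [[-8.0, -17.0, -0.0], -0.025], [[-8.0, -18.0, -0.0], -0.025], [[-7.0, -18.0, -0.0], -0.025], [[-6.2, -17.4, -0.5], -0.025]]
```

Request:
jog_arm(steps=[[[-14,-13,-6],-0.025],[[-14,-13,-6],-0.025],[[-14,-14,-6],-0.025],[[-13,-14,-6],-0.025],[[-13,-14,-6],-0.025],[[-12,-15,-6],-0.025],[[-12,-15,0],-0.025],[[-12,-15,0],-0.025],[[-11,-15,0],-0.025],[[-11,-16,0],-0.025]])

```text
t: 5.1
tool_pos: [0.54, 0.2332, 0.1332]
ee_rot: [-3.141, -0.001, 2.821]
ft_force: [0.1, 0.4, -5.7]
opening: 0.261
```

Request:
jog_arm(steps=[[[-11,-16,0],-0.025],[[-10,-16,0],-0.025],[[-10,-17,0],-0.025],[[-9,-17,0],-0.025],[[-9,-17,0],-0.025],[[-9,-17,6],-0.025],[[-8,-17,6],-0.025],[[-8,-18,6],-0.025],[[-7,-18,6],-0.025],[[-6,-17,6],-0.025]])

```text
t: 6.1
tool_pos: [0.5898, 0.0483, 0.103]
ee_rot: [-3.141, -0.001, 3.071]
ft_force: [-1.1, -0.0, -5.9]
opening: 0.261
```

```bash
python3 go.py .590 .0486 .060 -.0687 9; python3 -c "
from h import *
for n,(a,b,c,d) in dict(scene=(150,150,350,300),top=(200,90,400,240)).items():
    im=camera(n);cv2.imwrite(f'pics/{n}1.png',im)
    cv2.imwrite(f'pics/{n}1c.png',cv2.resize(im[b:d,a:c],None,fx=2,fy=2,interpolation=2))
a=cv2.imread('pics/scene1c.png');b=cv2.imread('pics/top1c.png');cv2.imwrite('pics/c1.png',np.hstack([a,b]))"
```

```text
t 6.1 pos [589.8  48.3 103. ] rpy [-3.1414e+00 -1.1000e-03  3.0707e+00] q [ 0.04  0.37  2.   -0.    0.78 -1.46] F [-1.1 -0.  -5.9] op 0.261
[[[-0.0, 0.0, 5.0], -0.0], [[-0.0, 0.0, 5.0], -0.0], [[-0.0, 0.0, 5.0], -0.0], [[-0.0, 0.0, 5.0], -0.0], [[-0.0, 0.0, 5.0], -0.0], [[-0.0, 0.0, 5.0], -0.0], [[-0.0, 0.0, 4.0], -0.0], [[-0.0, 0.0, 5.0], -0.0], [[-0.2, 0.3, 4.0], -0.0], [[0, 0, 0], 0]]
```

View pics/c1.png

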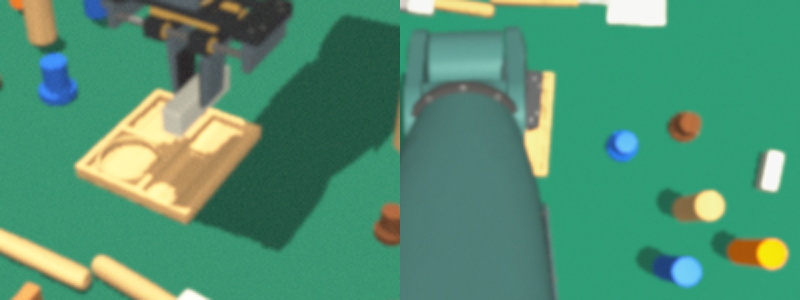

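The scene crop shows the bar level, in line with and over the long bay (about crop px (195,105)). Lowering now.

Request:
jog_arm(steps=[[[0,0,10],0],[[0,0,13],0],[[0,0,13],0],[[0,0,12],0],[[0,0,10],0],[[0,0,8],0],[[0,0,5],0],[[0,0,4],0],[[0,0,2],0],[[0,0,0],0]])

```text
t: 7.2
tool_pos: [0.5901, 0.0491, 0.0269]
ee_rot: [3.142, 0.0, 3.07]
ft_force: [0.1, -0.3, -6.5]
opening: 0.261
```

Request:
jog_arm(steps=[[[0,0,1],0],[[0,0,1],0],[[0,0,1],0],[[0,0,0.5],0],[[0,0,0],0],[[0,0,0],0],[[0,0,0],0],[[0,0,0],0],[[0,0,0],0],[[0,0,0],0]])

```text
t: 8.2
tool_pos: [0.59, 0.0492, 0.0234]
ee_rot: [-3.142, -0.0, 3.07]
ft_force: [-0.2, -0.1, -5.4]
opening: 0.256
```

Request:
jog_arm(steps=[[[0,0,0.5],0],[[0,0,0],0],[[0,0,0.5],0],[[0,0,0],0],[[0,0,0.5],0],[[0,0,0],0],[[0,0,0],0],[[0,0,0],0],[[0,0,0],0],[[0,0,0],0]])

```text
t: 9.2
tool_pos: [0.59, 0.0492, 0.0219]
ee_rot: [-3.142, 0.0, 3.07]
ft_force: [-0.4, 0.5, -6.1]
opening: 0.257
```

Request:
jog_arm(steps=[[[0,0,0.5],0],[[0,0,0],0],[[0,0,0.5],0],[[0,0,0],0],[[0,0,0],0],[[0,0,0],0],[[0,0,0],0],[[0,0,0],0],[[0,0,0],0],[[0,0,0],0]])

```text
t: 10.2
tool_pos: [0.5901, 0.0492, 0.0218]
ee_rot: [-3.142, -0.0, 3.07]
ft_force: [-8.3, 0.2, 14.6]
opening: 0.256
```

Contact: force rose to +15 N and z stopped at 21.8 mm. Release and rise.

Request:
jog_arm(steps=[[[0,0,-0.5],0],[[0,0,0],0],[[0,0,0],0],[[0,0,0],0],[[0,0,0],0],[[0,0,0],0],[[0,0,0],0],[[0,0,-3],0],[[0,0,-8],0],[[0,0,-15],0]], gripper=0)

```text
t: 11.2
tool_pos: [0.5896, 0.0491, 0.0477]
ee_rot: [-3.141, -0.001, 3.07]
ft_force: [-0.4, -1.2, -0.4]
opening: 0.999
```

Request:
jog_arm(steps=[[[0,0,-20],0],[[0,0,-25],0],[[0,0,-25],0],[[0,0,-25],0],[[0,0,-25],0],[[0,0,-20],0],[[0,0,-10],0],[[0,0,0],0],[[0,0,0],0],[[0,0,0],0]])

```text
t: 12.2
tool_pos: [0.5894, 0.0491, 0.1964]
ee_rot: [-3.141, -0.002, 3.07]
ft_force: [0.4, 0.0, -0.7]
opening: 1.005
```

```bash
python3 go.py .581 -.2767 .198 3.07 20
```

```text
t 12.2 pos [589.4  49.1 196.4] rpy [-3.1415e+00 -1.6000e-03  3.0698e+00] q [ 0.04  0.23  1.97  0.    0.94 -1.46] F [ 0.4  0.  -0.7] op 1.005
[[[-1.0, -16.0, -0.0], -0.0], [[-1.0, -16.0, -0.0], -0.0], [[-1.0, -16.0, -0.0], -0.0], [[-1.0, -16.0, -0.0], -0.0], [[-1.0, -16.0, -0.0], -0.0], [[-1.0, -16.0, -0.0], -0.0], [[-1.0, -16.0, -0.0], -0.0], [[-1.0, -16.0, -0.0], -0.0], [[-1.0, -16.0, -0.0], -0.0], [[-1.0, -17.0, -0.0], -0.0], [[-0.0, -16.0, -0.0], -0.0], [[-1.0, -17.0, -0.0], -0.0], [[-0.0, -16.0, -0.0], -0.0], [[-1.0, -17.0, -0.0], -0.0], [[-0.0, -16.0, -0.0], -0.0], [[-1.0, -17.0, -0.0], -0.0], [[-0.0, -16.0, -0.0], -0.0], [[-1.0, -17.0, -1.0], -0.0], [[-0.0, -16.0, -0.0], -0.0], [[-1.0, -16.6, -0.6], -0.0]]
```

Request:
jog_arm(steps=[[[-1,-20,0],0],[[-1,-32,0],0],[[-2,-38,0],0],[[-2,-38,0],0],[[-2,-38,0],0],[[-2,-38,0],0],[[-2,-38,0],0],[[-2,-36,0],0],[[-1,-28,0],0],[[0,-19,0],0]], gripper=101, force=20)

```text
t: 13.2
tool_pos: [0.5811, -0.2777, 0.1963]
ee_rot: [3.141, -0.001, 3.069]
ft_force: [-0.7, 0.5, 1.1]
opening: 0.602
```

```bash
python3 go.py .581 -.2767 .065 3.07 9;python3 -c "
from h import *
for n,(a,b,c,d) in dict(scene=(80,110,320,290),top=(200,90,440,270)).items():
    im=camera(n);cv2.imwrite(f'pics/{n}2.png',im)
    cv2.imwrite(f'pics/{n}2c.png',cv2.resize(im[b:d,a:c],None,fx=1.6,fy=1.6,interpolation=2))
a=cv2.imread('pics/scene2c.png');b=cv2.imread('pics/top2c.png');cv2.imwrite('pics/c2.png',np.hstack([a,b]))"
```

```text
t 13.2 pos [ 581.1 -277.7  196.3] rpy [ 3.1411e+00 -1.4000e-03  3.0688e+00] q [-0.48  0.31  1.86 -0.    0.97 -1.98] F [-0.7  0.5  1.1] op 0.602
[[[0.0, 0.0, 15.0], -0.0], [[0.0, 0.0, 15.0], -0.0], [[0.0, 0.0, 14.0], -0.0], [[0.0, 0.0, 15.0], -0.0], [[0.0, 0.0, 14.0], -0.0], [[0.0, 0.0, 15.0], -0.0], [[0.0, 0.0, 14.0], -0.0], [[0.0, 0.0, 15.0], -0.0], [[0.2, 1.0, 14.3], -0.0], [[0, 0, 0], 0]]
```

View pics/c2.png

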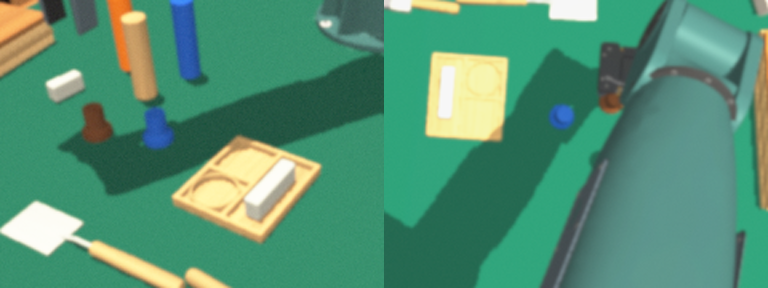

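The bar lies flat inside the long bay. The knob is still standing at scene crop px (97,122). Descend on it.

Request:
jog_arm(steps=[[[0,1,15],0],[[0,0,25],0],[[0,0,28],0],[[0,0,28],0],[[0,0,22],0],[[0,0,16],0],[[0,0,13],0],[[0,0,12],0],[[0,0,8],0],[[0,0,4],0]])

```text
t: 14.3
tool_pos: [0.5818, -0.275, 0.0259]
ee_rot: [3.142, -0.0, 3.07]
ft_force: [-0.1, -0.6, 0.2]
opening: 0.601
```

Request:
jog_arm(steps=[[[0,0,0],0],[[0,0,0],0],[[0,0,0],0],[[0,0,0],0],[[0,0,0],0],[[0,0,0],0],[[0,0,0],0],[[0,0,0],0],[[0,0,0],0],[[0,0,0],0]], gripper=255)

```text
t: 15.3
tool_pos: [0.5821, -0.2753, 0.027]
ee_rot: [-3.141, 0.001, 3.07]
ft_force: [-1.6, 0.5, 6.3]
opening: 0.338
```

```bash
python3 go.py .5463 -.0185 .105 3.073 20
```

```text
t 15.3 pos [ 582.1 -275.3   27. ] rpy [-3.1412e+00  7.0000e-04  3.0698e+00] q [-0.48  0.55  1.9  -0.    0.69 -1.98] F [-1.6  0.5  6.3] op 0.338
[[[3.0, 13.0, -4.0], -0.0], [[3.0, 13.0, -4.0], -0.0], [[3.0, 13.0, -4.0], -0.0], [[3.0, 13.0, -4.0], -0.0], [[3.0, 13.0, -4.0], -0.0], [[3.0, 13.0, -4.0], -0.0], [[3.0, 13.0, -4.0], -0.0], [[3.0, 13.0, -4.0], -0.0], [[3.0, 12.0, -4.0], -0.0], [[2.0, 13.0, -4.0], -0.0], [[3.0, 12.0, -4.0], -0.0], [[2.0, 13.0, -4.0], -0.0], [[3.0, 12.0, -4.0], -0.0], [[2.0, 13.0, -4.0], -0.0], [[3.0, 12.0, -4.0], -0.0], [[2.0, 13.0, -4.0], -0.0], [[3.0, 12.0, -3.0], -0.0], [[2.0, 13.0, -4.0], -0.0], [[3.0, 12.0, -3.0], -0.0], [[2.1, 12.6, -4.0], -0.0]]
```

Request:
jog_arm(steps=[[[0,0,-4],0],[[0,0,-8],0],[[0,0,-14],0],[[0,0,-18],0],[[0,0,-18],0],[[0,0,-16],0],[[0,0,-12],0],[[0,0,-6],0],[[0,0,-3],0],[[0,0,0],0]])

```text
t: 16.3
tool_pos: [0.5817, -0.275, 0.1254]
ee_rot: [3.142, -0.0, 3.07]
ft_force: [-0.2, 0.5, -0.6]
opening: 0.335
```

Request:
jog_arm(steps=[[[2,10,0],0],[[4,19,0],0],[[6,29,0],0],[[7,36,0],0],[[7,36,0],0],[[7,36,0],0],[[7,36,0],0],[[6,29,0],0],[[4,16,0],0],[[2,6,0],0]])

```text
t: 17.3
tool_pos: [0.5472, -0.0172, 0.1252]
ee_rot: [3.142, -0.001, 3.072]
ft_force: [-0.2, -0.5, -0.8]
opening: 0.337
```

```bash
python3 go.py .5463 -.0185 .036 3.073 9;python3 -c "
from h import *
for n,(a,b,c,d) in dict(scene=(150,150,350,300),top=(200,90,400,240)).items():
    im=camera(n);cv2.imwrite(f'pics/{n}3.png',im)
    cv2.imwrite(f'pics/{n}3c.png',cv2.resize(im[b:d,a:c],None,fx=2,fy=2,interpolation=2))
a=cv2.imread('pics/scene3c.png');b=cv2.imread('pics/top3c.png');cv2.imwrite('pics/c3.png',np.hstack([a,b]))"
```

```text
t 17.3 pos [547.2 -17.2 125.2] rpy [ 3.1416e+00 -6.0000e-04  3.0718e+00] q [-0.07  0.27  2.08  0.    0.79 -1.57] F [-0.2 -0.5 -0.8] op 0.337
[[[0.0, -0.0, 10.0], -0.0], [[0.0, -0.0, 10.0], -0.0], [[0.0, -0.0, 10.0], -0.0], [[0.0, -0.0, 10.0], -0.0], [[0.0, -0.0, 10.0], -0.0], [[0.0, -0.0, 10.0], -0.0], [[0.0, -0.0, 10.0], -0.0], [[0.0, -1.0, 10.0], -0.0], [[0.8, -0.4, 9.2], -0.0], [[0, 0, 0], 0]]
```

View pics/c3.png

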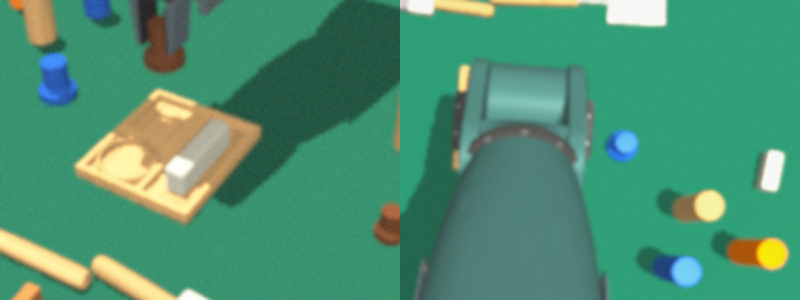

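The knob hangs upright, foot at scene crop px (165,57), above the square bay. Lowering.

Request:
jog_arm(steps=[[[1,-1,10],0],[[0,0,15],0],[[0,0,16],0],[[0,0,14],0],[[0,0,12],0],[[0,0,9],0],[[0,0,7],0],[[0,0,5],0],[[0,0,3],0],[[0,0,0],0]])

```text
t: 18.4
tool_pos: [0.547, -0.0199, 0.0343]
ee_rot: [-3.142, -0.0, 3.07]
ft_force: [0.0, 0.8, 0.8]
opening: 0.338
```

Request:
jog_arm(steps=[[[0,0,0.5],0],[[0,0,0.5],0],[[0,0,0.5],0],[[0,0,0.5],0],[[0,0,0.5],0],[[0,0,0],0],[[0,0,0],0],[[0,0,0],0],[[0,0,0],0],[[0,0,0],0]])

```text
t: 19.4
tool_pos: [0.547, -0.0199, 0.032]
ee_rot: [-3.142, 0.0, 3.07]
ft_force: [-0.8, -0.1, -0.6]
opening: 0.339
```

Request:
jog_arm(steps=[[[0,0,0.5],0],[[0,0,0],0],[[0,0,0.5],0],[[0,0,0],0],[[0,0,0],0],[[0,0,0],0],[[0,0,0],0],[[0,0,0],0],[[0,0,0],0],[[0,0,0],0]])

```text
t: 20.4
tool_pos: [0.547, -0.0199, 0.031]
ee_rot: [-3.142, 0.0, 3.07]
ft_force: [-1.6, -0.2, 5.4]
opening: 0.337
```

Contact (+5 N at the expected 31 mm). Release part way, rise, and head for the roller.

Request:
jog_arm(steps=[[[0,0,0],0],[[0,0,0],0],[[0,0,0],0],[[0,0,0],0],[[0,0,0],0],[[0,0,-2],0],[[0,0,-5],0],[[0,0,-10],0],[[0,0,-15],0],[[0,0,-20],0]], gripper=101)

```text
t: 21.4
tool_pos: [0.5468, -0.0199, 0.0841]
ee_rot: [-3.142, -0.0, 3.07]
ft_force: [0.7, -0.6, 0.1]
opening: 0.604
```

Request:
jog_arm(steps=[[[0,0,-25],0],[[0,0,-28],0],[[0,0,-28],0],[[0,0,-28],0],[[0,0,-25],0],[[0,0,-12],0],[[0,0,-5],0],[[0,0,0],0],[[0,0,0],0],[[0,0,0],0]], gripper=40)

```text
t: 22.4
tool_pos: [0.5464, -0.0199, 0.2328]
ee_rot: [-3.142, -0.002, 3.07]
ft_force: [-0.6, -0.2, 0.3]
opening: 0.837
```

```bash
python3 go.py .4508 -.278 .233 3.07 9
```

```text
t 22.4 pos [546.4 -19.9 232.8] rpy [-3.1416e+00 -1.8000e-03  3.0698e+00] q [-0.08  0.11  2.03 -0.    1.   -1.58] F [-0.6 -0.2  0.3] op 0.837
[[[9.0, -29.0, -0.0], -0.0], [[8.0, -29.0, -0.0], -0.0], [[9.0, -29.0, -0.0], -0.0], [[8.0, -30.0, -0.0], -0.0], [[9.0, -29.0, -0.0], -0.0], [[8.0, -30.0, -0.0], -0.0], [[9.0, -29.0, -0.0], -0.0], [[8.0, -30.0, -0.0], -0.0], [[8.8, -29.3, -0.2], -0.0], [[0, 0, 0], 0]]
```

Request:
jog_arm(steps=[[[5,-18,0],0],[[8,-28,0],0],[[10,-34,0],0],[[10,-34,0],0],[[10,-34,0],0],[[10,-34,0],0],[[10,-34,0],0],[[7,-24,0],0],[[4,-16,0],0],[[2,-8,0],0]])

```text
t: 23.4
tool_pos: [0.4515, -0.2788, 0.2332]
ee_rot: [3.141, -0.001, 3.068]
ft_force: [-0.5, 0.5, -0.5]
opening: 0.846
```

```bash
python3 go.py .4508 -.278 .105 3.07 9;python3 -c "
from h import *
for n,(a,b,c,d) in dict(scene=(80,50,320,230),top=(200,90,440,270)).items():
    im=camera(n);cv2.imwrite(f'pics/{n}4.png',im)
    cv2.imwrite(f'pics/{n}4c.png',cv2.resize(im[b:d,a:c],None,fx=1.6,fy=1.6,interpolation=2))
a=cv2.imread('pics/scene4c.png');b=cv2.imread('pics/top4c.png');cv2.imwrite('pics/c4.png',np.hstack([a,b]))"
```

```text
t 23.4 pos [ 451.5 -278.8  233.2] rpy [ 3.1411e+00 -1.1000e-03  3.0685e+00] q [-0.6   0.09  2.06 -0.    0.99 -2.09] F [-0.5  0.5 -0.5] op 0.846
[[[0.0, 0.0, 14.0], -0.0], [[0.0, 0.0, 14.0], -0.0], [[0.0, 0.0, 14.0], -0.0], [[0.0, 0.0, 14.0], -0.0], [[0.0, 0.0, 14.0], -0.0], [[0.0, 0.0, 15.0], -0.0], [[0.0, 0.0, 14.0], -0.0], [[0.0, 0.0, 15.0], -0.0], [[0.7, 0.7, 14.2], -0.0], [[0, 0, 0], 0]]
```

View pics/c4.png

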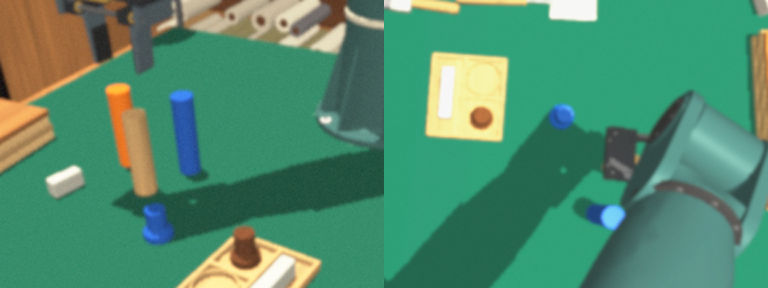

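The knob stands in the square bay and the bar lies in the long bay. The gripper straddles the tall pale roller at scene crop px (140,150). Descend and grip.

Request:
jog_arm(steps=[[[0,0,10],0],[[0,0,18],0],[[0,0,20],0],[[0,0,20],0],[[0,0,18],0],[[0,0,15],0],[[0,0,12],0],[[0,0,10],0],[[0,0,5],0],[[0,0,0],0]])

```text
t: 24.5
tool_pos: [0.4521, -0.2776, 0.1055]
ee_rot: [3.141, -0.001, 3.07]
ft_force: [0.5, 0.6, -0.9]
opening: 0.842
```

Request:
jog_arm(steps=[[[0,0,0],0],[[0,0,0],0],[[0,0,0],0],[[0,0,0],0],[[0,0,0],0],[[0,0,0],0],[[0,0,0],0],[[0,0,0],0],[[0,0,0],0],[[0,0,0],0]], gripper=255)

```text
t: 25.5
tool_pos: [0.4523, -0.2779, 0.1061]
ee_rot: [-3.141, 0.0, 3.07]
ft_force: [0.0, -0.3, 3.5]
opening: 0.436
```

Request:
jog_arm(steps=[[[0,0,-4],0],[[0,0,-8],0],[[0,0,-14],0],[[0,0,-18],0],[[0,0,-18],0],[[0,0,-16],0],[[0,0,-12],0],[[0,0,-6],0],[[0,0,-3],0],[[0,0,0],0]])

```text
t: 26.5
tool_pos: [0.4522, -0.2778, 0.205]
ee_rot: [-3.142, 0.0, 3.07]
ft_force: [0.0, 0.3, -1.4]
opening: 0.436
```

```bash
python3 go.py .6241 -.0239 .205 3.073 9
```

```text
t 26.5 pos [ 452.2 -277.8  205. ] rpy [-3.1416  0.      3.0698] q [-0.59  0.12  2.08 -0.    0.94 -2.09] F [ 0.   0.3 -1.4] op 0.436
[[[-17.0, 30.0, -0.0], -0.0], [[-17.0, 29.0, -0.0], -0.0], [[-17.0, 30.0, -0.0], -0.0], [[-17.0, 29.0, -0.0], -0.0], [[-17.0, 30.0, -0.0], -0.0], [[-17.0, 29.0, -0.0], -0.0], [[-17.0, 30.0, -0.0], -0.0], [[-17.0, 29.0, -0.0], -0.0], [[-17.3, 29.5, -0.0], -0.0], [[0, 0, 0], 0]]
```

Request:
jog_arm(steps=[[[-3,5,0],0],[[-6,10,0],0],[[-8,14,0],0],[[-10,18,0],0],[[-11,19,0],0],[[-11,19,0],0],[[-11,19,0],0],[[-11,19,0],0],[[-11,19,0],0],[[-11,19,0],0]])

```text
t: 27.5
tool_pos: [0.557, -0.1221, 0.2044]
ee_rot: [3.141, -0.001, 3.07]
ft_force: [0.5, -0.7, -2.1]
opening: 0.438
```

Request:
jog_arm(steps=[[[-11,19,0],0],[[-11,19,0],0],[[-11,19,0],0],[[-10,17,0],0],[[-8,14,0],0],[[-5,9,0],0],[[-3,6,0],0],[[-1,2,0],0],[[0,0,0],0],[[0,0,0],0]])

```text
t: 28.5
tool_pos: [0.6237, -0.0239, 0.2049]
ee_rot: [-3.142, -0.0, 3.069]
ft_force: [0.4, -0.4, -0.9]
opening: 0.434
```

```bash
python3 go.py .6256 -.0239 .13 3.073 9;python3 -c "
from h import *
for n,(a,b,c,d) in dict(scene=(150,130,350,280),top=(200,90,400,240)).items():
    im=camera(n);cv2.imwrite(f'pics/{n}5.png',im)
    cv2.imwrite(f'pics/{n}5c.png',cv2.resize(im[b:d,a:c],None,fx=2,fy=2,interpolation=2))
a=cv2.imread('pics/scene5c.png');b=cv2.imread('pics/top5c.png');cv2.imwrite('pics/c5.png',np.hstack([a,b]))"
```

```text
t 28.5 pos [623.7 -23.9 204.9] rpy [-3.1415e+00 -1.0000e-04  3.0693e+00] q [-0.08  0.27  1.9  -0.    0.97 -1.57] F [ 0.4 -0.4 -0.9] op 0.434
[[[-0.0, 0.0, 8.0], -0.0], [[-0.0, 0.0, 8.0], -0.0], [[-0.0, 0.0, 8.0], -0.0], [[-0.0, 0.0, 8.0], -0.0], [[-0.0, 0.0, 9.0], -0.0], [[-0.0, 0.0, 8.0], -0.0], [[-1.0, 0.0, 9.0], -0.0], [[-0.0, 0.0, 8.0], -0.0], [[-0.9, 0.1, 8.9], -0.0], [[0, 0, 0], 0]]
```

View pics/c5.png

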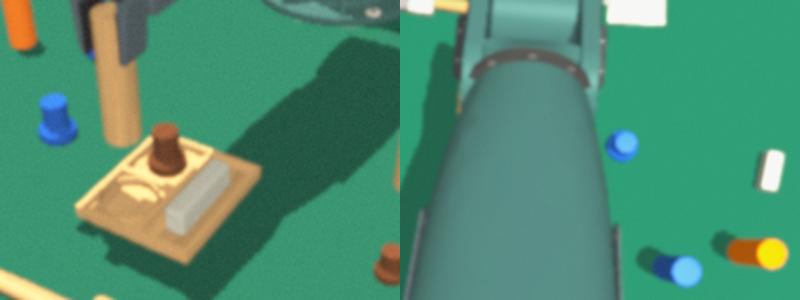

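The roller is held upright over the tray, its bottom at about scene crop px (122,142). I check that against the projected pose before lowering.

```bash
python3 -c "
from fit import *
im=cv2.imread('pics/scene5.png')
for q in place(MODEL['roller'](.15),.6222,-.0239,0):
    q=q+[0,0,.099];cv2.polylines(im,[cv2.convexHull(np.round(proj('scene',q)*16).astype(np.int32))],True,(255,0,255),1,shift=4)
for z in(.004,.015):cv2.polylines(im,[np.round(proj('scene',ring(.032,z)+[.6241,-.0239,0])*16).astype(np.int32)],True,(255,255,0),1,shift=4)
cv2.imwrite('pics/c6.png',cv2.resize(im[120:270,170:300],None,fx=4,fy=4,interpolation=2))"
```

```text
(no output)
```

View pics/c6.png

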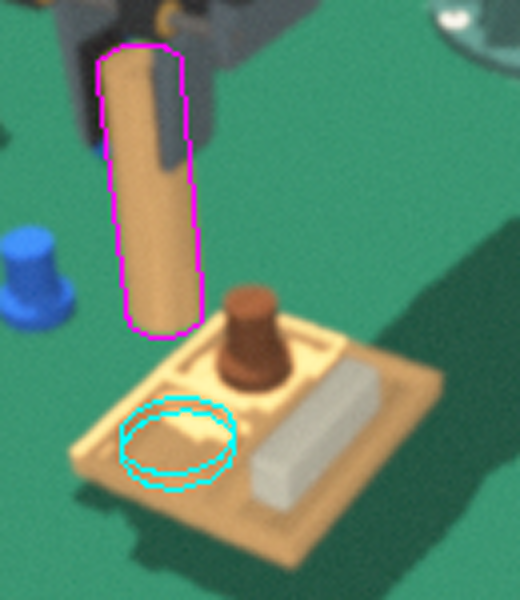

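The outlines agree. Shift 2 mm and lower to about 4 mm above contact (contact expected at 110 mm).

Request:
jog_arm(steps=[[[-2,0,5],0],[[0,0,10],0],[[0,0,14],0],[[0,0,15],0],[[0,0,15],0],[[0,0,12],0],[[0,0,9],0],[[0,0,6],0],[[0,0,4],0],[[0,0,0],0]])

```text
t: 29.6
tool_pos: [0.6258, -0.0236, 0.1146]
ee_rot: [3.142, -0.0, 3.07]
ft_force: [0.2, -0.3, -0.7]
opening: 0.437
```

Request:
jog_arm(steps=[[[0,0,1],0],[[0,0,1],0],[[0,0,0.5],0],[[0,0,0.5],0],[[0,0,0.5],0],[[0,0,0.5],0],[[0,0,0],0],[[0,0,0],0],[[0,0,0],0],[[0,0,0],0]])

```text
t: 30.6
tool_pos: [0.6259, -0.0236, 0.111]
ee_rot: [-3.142, 0.0, 3.07]
ft_force: [-1.0, 0.2, -1.7]
opening: 0.436
```

Request:
jog_arm(steps=[[[0,0,0.5],0],[[0,0,0],0],[[0,0,0.5],0],[[0,0,0],0],[[0,0,0],0],[[0,0,0],0],[[0,0,0],0],[[0,0,0],0],[[0,0,0],0],[[0,0,0],0]])

```text
t: 31.6
tool_pos: [0.626, -0.0236, 0.11]
ee_rot: [-3.142, 0.0, 3.07]
ft_force: [-0.7, -0.3, 4.5]
opening: 0.437
```

Contact at 110 mm with +4.5 N, as predicted. Release, rise straight up, then move away.

Request:
jog_arm(steps=[[[0,0,0],0],[[0,0,0],0],[[0,0,0],0],[[0,0,0],0],[[0,0,0],0],[[0,0,0],0],[[0,0,-3],0],[[0,0,-6],0],[[0,0,-10],0],[[0,0,-15],0]], gripper=40)

```text
t: 32.6
tool_pos: [0.6257, -0.0236, 0.1446]
ee_rot: [-3.142, -0.001, 3.07]
ft_force: [-0.4, 0.2, -0.6]
opening: 0.84
```

Request:
jog_arm(steps=[[[0,0,-18],0],[[0,0,-20],0],[[0,0,-20],0],[[0,0,-20],0],[[0,0,-15],0],[[0,0,-10],0],[[0,0,-5],0],[[0,0,0],0],[[0,0,0],0],[[0,0,0],0]])

```text
t: 33.6
tool_pos: [0.6255, -0.0235, 0.251]
ee_rot: [-3.142, -0.001, 3.07]
ft_force: [-0.6, -0.4, 0.1]
opening: 0.846
```

Request:
jog_arm(steps=[[[0,15,0],0],[[0,25,0],0],[[0,30,0],0],[[0,30,0],0],[[0,30,0],0],[[0,30,0],0],[[0,25,0],0],[[0,15,0],0],[[0,0,0],0],[[0,0,0],0]])

```text
t: 34.6
tool_pos: [0.6401, 0.1758, 0.2516]
ee_rot: [-3.141, -0.0, 3.07]
ft_force: [0.3, 0.2, -1.2]
opening: 0.838
```

```bash
python3 -c "
from h import *
for n,(a,b,c,d) in dict(scene=(150,110,350,280),top=(200,90,400,260)).items():
    im=camera(n);cv2.imwrite(f'pics/{n}7.png',im)
    cv2.imwrite(f'pics/{n}7c.png',cv2.resize(im[b:d,a:c],None,fx=2,fy=2,interpolation=2))
a=cv2.imread('pics/scene7c.png');b=cv2.imread('pics/top7c.png');cv2.imwrite('pics/c7.png',np.hstack([a,b]))
print(readout.observe()['ft_force'])"
```

```text
[ 0.59692797  0.07262375 -0.17126285]
```

View pics/c7.png

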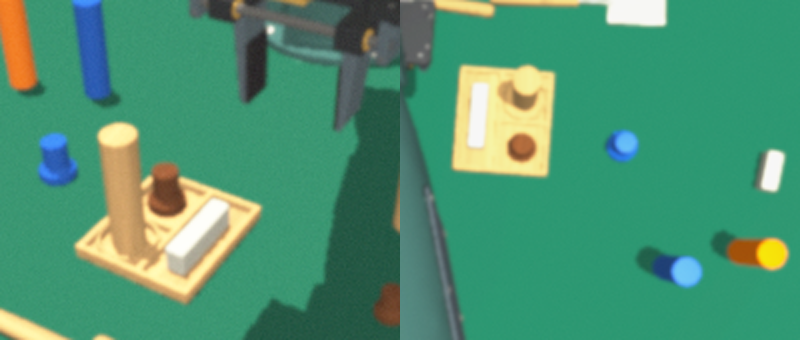

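Both views show all three parts in their bays: the bar flat, the knob and roller upright, the look-alikes undisturbed and the arm clear. Handing in.

```bash
python3 -c "
from plant import env
print(env.sign_off())"
```

```text
the job is handed in; nothing more can be done
None
```

The tray is loaded in the order asked: the long bar flat in the long bay, the larger knob on its foot in the square bay, then the taller roller core upright in the collar. I handed the job in at about 35 s of the 72 s allowed.

- **Setting down:** Each part was lowered until the wrist force showed contact, then released: bar at about +15 N, knob +5 N, roller +4.5 N. The contact heights matched the 4 mm tray floor to within a fraction of a millimetre.
- **Last pictures:** Both views show all three parts in their bays, with the knob and roller standing upright. The look-alikes in view (blue and orange cores, blue knob, short bar) are where they were. The arm was clear, with about zero wrist force.
- **Disagreements:** With height left free, the two-view fits read 1 to 6 mm high against the text (tray 21 instead of 15, roller 155 instead of 150). I used the text heights for the final positions. The first roller fit had merged with the orange core behind it, and excluding orange did not fully part them in the scene view. The position was confirmed by the grasp and by the outline check just before lowering.

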